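# Spread a dental-dam clamp and hold it round the neck of a locked teaching molar

### The job

First turn the red quarter-turn lever on the tooth stand fully home to its locked stop, so that the teaching molar is held fast. Then take the forceps out of their white rest by the blue handles, squeezing them fully so that the brass clamp on the beaks spreads, and lower the spread clamp gently, upright, over the crown with its two jaws on the long sides of the tooth, until it is centred round the narrow neck just below the crown. Finish while still holding the forceps there with the clamp fully spread, hanging free of the tooth, the gum block and the rest; leave the other things where they are.

Things in the scene. Friction and masses are not known exactly. Their poses are not given: they have to be found in the camera images.
- tooth_stand: Fixed aluminium plate 90 (x) x 140 (y, -50 to +90) x 12 mm, yaw up to 0.35 rad. Origin: underside, below the tooth. On it a pink gum block 56 (x) x 40 (y) mm, top at z = 52, and an enlarged ivory molar: neck 25 (x) x 17 (y) mm from z = 52 to 66, crown 30 (x) x 24 (y) mm from z = 66 to 82, cusps to 86 mm. The tooth's long sides are its +y and -y sides. The tooth is the highest part.
- neck (a point): Centre of the tooth's neck, 60 mm above the underside of the stand, in the middle of the gap between gum block and crown; axes as tooth_stand. The clamp's centre belongs here.
- lock_lever (a joint): Angle of the red lock lever about an upright axis, rad: 1.571 = open stop (lever points to the stand's +y), 0 = locked stop (points to the stand's -x, beside the gum block). Closing turns it counter-clockwise seen from above. Starts at 1.2 to 1.57, stays where left; friction 0.1 N m. A steel jaw moves in to the gum block as it closes.
- lever_hinge (a point): On the lever's axis at the mid-height of the lever blade, 48 mm above the underside of the stand, 62 mm to the +y side of the tooth; axes as tooth_stand (does not turn with the lever).
- lever_grip (a point): On the red lever blade, 60 mm from its axis, at mid-height; x runs along the blade towards the axis. The blade is 12 mm wide and 12 mm tall (42 to 54 mm above the surface), with a knob 17 mm in diameter and 18 mm tall at 72 mm from the axis; 30 mm free beneath. Push or pinch it from above.
- forceps_rest: Fixed white rest: foot 100 (x) x 56 (y) x 8 mm, two posts 8 mm thick at x = -36 and +36 mm, 90 mm high, each with cheeks (up to 101 mm) that leave a notch 18 mm wide in y, open upward. Origin: centre of the underside. Yaw varies by up to 0.5 rad.
- forceps: Loose clamp forceps, about 0.17 kg, upright in the rest, handles up, beaks down. Origin: the pivot, in the middle of a steel cross bar 84 (x) x 12 (y) x 10 mm lying in the two notches, 95 mm above the surface; z up along the handles. Lift straight up at least 80 mm to clear the posts. Handles, beaks and clamp jaws lie at +y and -y. Over the tooth the beaks hang beside it, the bar above it.
- handles (a point): Midway between the blue handle paddles, 64 mm above the pivot; axes as forceps. Each paddle is 22 mm wide (x), 6 mm thick and 44 mm tall (42 to 86 mm above the pivot). Over the outer faces 51 mm relaxed (57 mm at the top), 38 mm fully squeezed, the faces then parallel and upright. Squeeze along the forceps' y.
- clamp_center (a point): Centre of the brass clamp, 65 mm below the pivot; axes as forceps. Its two jaws (20 mm long in x, 3 mm thick in z) lie at +y and -y; the gap between them is 18 mm relaxed, 31 mm fully spread. A thin bow joins them at x = +21 mm, 8 to 12 mm above the jaws. In the rest it hangs 30 mm above the surface. Either end may face either end of the tooth.
- clamp_left (a joint): How far one half of the forceps is squeezed, rad: 0 = relaxed (clamp shut), 0.10 = fully squeezed stop (clamp fully spread). The other half moves with it. A spring opens the handles: each handle needs about 2.5 N to start and 6 N for full squeeze; a grip of 15 to 30 N holds it at the stop.
- gauze_packet: Bystander: flat printed carton 86 x 85 x 19 mm at the back, loose. Leave alone.
- suture_box: Bystander: small printed carton 29 x 78 x 59 mm at the back, loose. Leave alone.
- timer: Bystander: small white timer 62 x 62 x 21 mm, loose. Leave alone.
- bur_block: Bystander: blue bur block with clear lid 46 x 62 x 34 mm, loose. Leave alone.
- marker_pen: Bystander: white marker pen with blue cap, 135 mm long, loose. Leave alone.

How it is judged:
On the way, in this order (a step that is already met when the one before it is completed fails the run):
1. the red lever is turned home to the locked stop (value of joint lock_lever below 0.1 rad), for 0.2 s.
2. the forceps are out of the rest, with the clamp spread, above the tooth (value of joint clamp_left above 0.08 rad and z of clamp_center in the frame of neck above 0.028 m and horizontal distance between clamp_center and neck below 0.03 m and contact force between forceps and forceps_rest below 0.3 N), for 0.1 s.
At the end, for the whole second after the job is handed in: Lever within 0.12 rad of locked; fingers still squeeze the forceps (over 3 N), clamp spread over 0.08 rad, its centre within 5 mm sideways and in height of the neck's, in line with the tooth within 0.2 rad, upright within 0.14 rad, still, not carried by stand (under 1.5 N) or rest (value of joint lock_lever below 0.12 rad and value of joint clamp_left above 0.08 rad and horizontal distance between clamp_center and neck below 0.005 m and z of clamp_center in the frame of neck between -0.005 and 0.005 m and angle between the x axis of forceps and the x axis of tooth_stand, either way round below 0.2 rad and angle between forceps's own z axis and vertical below 0.14 rad and contact force between forceps and the fingers above 3 N and contact force between forceps and tooth_stand below 1.5 N and contact force between forceps and forceps_rest below 0.3 N and linear speed of forceps below 0.02 m/s); the arm keeps its last pose, push and grip.
It fails at once if the clamp or forceps are forced against the tooth or its stand (more than 15 N) (contact force between forceps and tooth_stand above 15 N).
It fails at once if a bystander is moved more than 30 mm (distance of any of gauze_packet, suture_box, timer, bur_block, marker_pen from where it was at the start of the episode above 0.03 m).
It also fails if it takes over 64 s, if anything falls off the work surface, if the arm or the gripper's body presses on something with over 40 N, if the wrist force passes 120 N, or if a joint passes its speed limit or range.

### The arm

A 6-joint arm with a two-finger parallel gripper is mounted at the origin on a cart in front of the work surface, level with it; the furniture and walls round the work are solid. World frame = base frame: x ahead of the robot, y to its left, z up, the work surface at z = 0. Lengths are in m, angles in rad, forces in N, time in s.
With the tool pointing down it reaches from about 0.35 to 0.775 m from the base axis. Payload 7.3 kg.
Tool frame: the origin (TCP) lies at the very end of the fingers, on their centre line; the grasp point (between the pads) lies 19 mm behind it; z points along the fingers, y is the line along which they close (so a half turn about z gives the same grasp; the last joint's range is limited). The gripper opens to 92 mm and grips with 3 to 60 N. Pads are 19 mm wide; open, the fingers measure 130 mm over their backs; the gripper's body (75 mm by 190 mm) begins 47 mm behind the grasp point.
Start: joints at [1.204, 0.342, 1.524, -0, 1.275, -0.146], TCP at [0.115, 0.512, 0.227] pointing down, gripper open.
Joint ranges: [-2.53, 2.53], [-0.77, 2.02], [0.04, 2.7], [-1, 4.14], [0.28, 2.66], [-3.11, 3.11]. Speed limits (rad/s): [2.57, 2.57, 3.14, 3.14, 3.14, 3.14].

### API

Orientations are given as [roll, pitch, yaw] about the fixed x, y, z axes, in that order (R = Rz(yaw) Ry(pitch) Rx(roll)).
In Python, from cell import robot gives the robot as it stands. The module is installed in compiled form; this text tells all that it offers.
- The arm moves only by the tool arm_command, never from a script. Its argument "moves" is a list of rows, each a list of 3 entries, a list of its own where there are three numbers: the shift along the tool's x, y, z in m, then the turn, a rotation vector about the tool's x, y, z in rad, then the finger opening in m, from 0 to 0.0918. In form: [[[dx, dy, dz], [ax, ay, az], claw], ...]. A call has exactly 5 rows; each row is the pose to reach, as a shift and turn from the pose commanded when the call began, along the tool's axes at that moment; what a row does not reach only later rows make up. A row lasts 1/10 s, in which the tool goes at most 50 mm and 8.59 degrees, less where a joint would pass 70% of its speed; a pose out of reach is approached as far as the arm can. A call with a gripper value outside its range is refused whole. The fingers move at their own pace and stop on an object; "squeeze" is the grip in N (left out, the last holds). Time passes only in rows, so rows that repeat a pose let the fingers close, or fill a call up. It gives the time, the measured TCP pose, the force, the opening and the grip force at its end, in the units of the state.
- robot.observe(): the state, without advancing time (a new reading comes with each control period).
- robot.read_camera(name): name is "scene" or "top"; returns the picture (400x640x3 uint8, red, green, blue); there is no depth.
- robot.camera_model(name): a dict with "fx", "fy", "cx", "cy" (pixels), "k1" (the pictures are not rectified: a ray, as slopes to the right and down, at radius r is drawn at 1 + k1 r^2 times it, then the intrinsics apply), "R" (3x3) and "t" (3): a world point X has camera coordinates R X + t. Camera axes: x right, y down, z forward; pixel columns grow to the right and rows downward; lengths in m; the calibration is good to about 2 mm. A picture is of the moment at which its call begins. camera_model takes no time and is no camera call.
- robot.hand_in(): hands the job in; it is judged then, once.
The state is a dict: "time": time; "qpos": joint angles; "qvel": joint speeds; "joint_efforts": joint torques, N m; "tool_pos": TCP position; "tool_rot": TCP orientation; "contact_force": force on the tool from outside, world axes, zero at the start; "torque": the same for the moment, N m; "opening": finger opening in m; "grip_force": force on a finger pad.
Only numpy, scipy, OpenCV 4.12 (cv2) and the standard library are available. Lean on these libraries where they do the work, as an engineer would, in place of code of your own. Each camera call takes 0.05 s, during which the arm holds its last target. There are 200 camera calls.

## Working session

There is one attempt and no reset: what is moved stays moved. The work goes in short steps, Python scripts to look and compute and a tool call to move; the robot and the scene stay as the last step left them, time stands still between calls to the robot, and variables do not carry over. Pictures are saved under pics/ and viewed, at most 10 in all, crops included, and the job is handed in when it is done.

Besides the shell and the picture viewer there is one more tool, called after "Call:" as name([rows], argument=value, ...), one row to a line, values as JSON. arm_command: Moves the arm, as the interface text tells. Its arguments: {"type":"object","properties":{"moves":{"type":"array"},"squeeze":{"type":"number"}},"required":["moves"]}

```bash
mkdir -p pics; python3 - <<'E'
from cell import robot
import cv2
for n in ("scene","top"):
    cv2.imwrite(f"pics/{n}0.png",robot.read_camera(n)[:,:,::-1]); print(n,robot.camera_model(n))
print(robot.observe())
E
```

```text
scene {'fx': 385.41419825481915, 'fy': 385.41419825481915, 'cx': 317.3362975194408, 'cy': 206.35241022998937, 'k1': -0.06852108566673232, 'R': array([[ 0.74838809, -0.66324033,  0.00524774],
       [-0.51981081, -0.59142244, -0.61645456],
       [ 0.41196116,  0.45861941, -0.787373  ]]), 't': array([-0.40790045,  0.35622924,  0.85331122])}
top {'fx': 496.91936138630257, 'fy': 496.91936138630257, 'cx': 324.40829992626556, 'cy': 197.62949233672643, 'k1': -0.07370512134790841, 'R': array([[ 6.35041376e-04, -9.99940501e-01,  1.08899867e-02],
       [-9.91450303e-01, -2.05053683e-03, -1.30468741e-01],
       [ 1.30483309e-01, -1.07140276e-02, -9.91392614e-01]]), 't': array([0.01317495, 0.55458891, 1.23975227])}
{'time': 0.1, 'qpos': array([ 1.20401684e+00,  3.42624440e-01,  1.52487429e+00,  3.01030562e-05,
        1.27536768e+00, -1.46009988e-01]), 'qvel': array([-8.45702721e-05, -2.20172379e-03, -2.56244778e-03,  1.55074268e-03,
       -2.20894593e-03, -2.21242075e-04]), 'joint_efforts': array([ 3.17856808e-03, -4.32001197e+01, -2.44694531e+01,  7.21402047e-02,
        5.26507571e-02, -5.20788490e-05]), 'tool_pos': array([0.11481954, 0.51195231, 0.22614577]), 'tool_rot': array([-3.14033664e+00, -2.13802620e-04,  2.92081424e+00]), 'contact_force': array([ 0.23818477, -0.50863115,  0.05213841]), 'torque': array([ 0.00290331, -0.02821781, -0.03476416]), 'grip_force': 0.0, 'opening': 0.09178769466343717}
```

View pics/scene0.png

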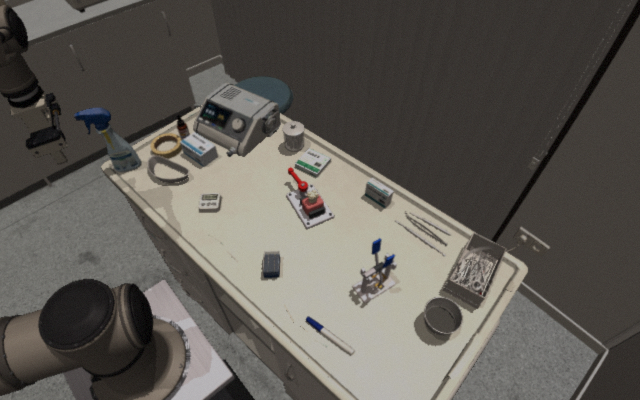

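View pics/top0.png

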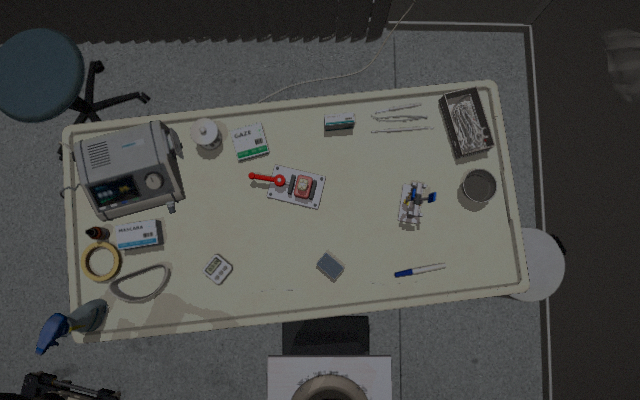

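The scene view shows the stand near (310,200) and the forceps near (378,270). In the top view the stand is at (300,186), with the lever to its left at (252,176), and the forceps are at (411,203). I'll enlarge both.

```bash
cat > h.py <<'E'
import numpy as np, cv2
from cell import robot
C={n:robot.camera_model(n) for n in ("scene","top")}
def proj(n,X):
    c=C[n]; p=np.atleast_2d(X)@c["R"].T+c["t"]; s=p[:,:2]/p[:,2:]
    s=s*(1+c["k1"]*(s**2).sum(1,keepdims=True))
    return s*[c["fx"],c["fy"]]+[c["cx"],c["cy"]]
def ray(n,uv):
    c=C[n]; d=(np.array(uv,float)-[c["cx"],c["cy"]])/[c["fx"],c["fy"]]; s=d.copy()
    for _ in range(20): s=d/(1+c["k1"]*(s@s))
    return -c["R"].T@c["t"], c["R"].T@np.array([s[0],s[1],1])
def atz(n,uv,z):
    o,d=ray(n,uv); return o+d*(z-o[2])/d[2]
def crop(im,x0,y0,w,h,k): return cv2.resize(im[y0:y0+h,x0:x0+w],None,fx=k,fy=k,interpolation=cv2.INTER_CUBIC)
E
python3 - <<'E'
from h import *
s=cv2.imread("pics/scene0.png");t=cv2.imread("pics/top0.png")
k=5
a=np.vstack([np.hstack([crop(t,245,155,85,58,k),crop(t,385,170,70,58,k)]),np.hstack([crop(s,275,160,85,62,k),crop(s,345,235,70,62,k)])])
for x in range(0,a.shape[1],50): cv2.line(a,(x,0),(x,6),(0,0,255),1)
print(a.shape); cv2.imwrite("pics/c0.png",a)
E
```

```text
(600, 775, 3)
```

View pics/c0.png

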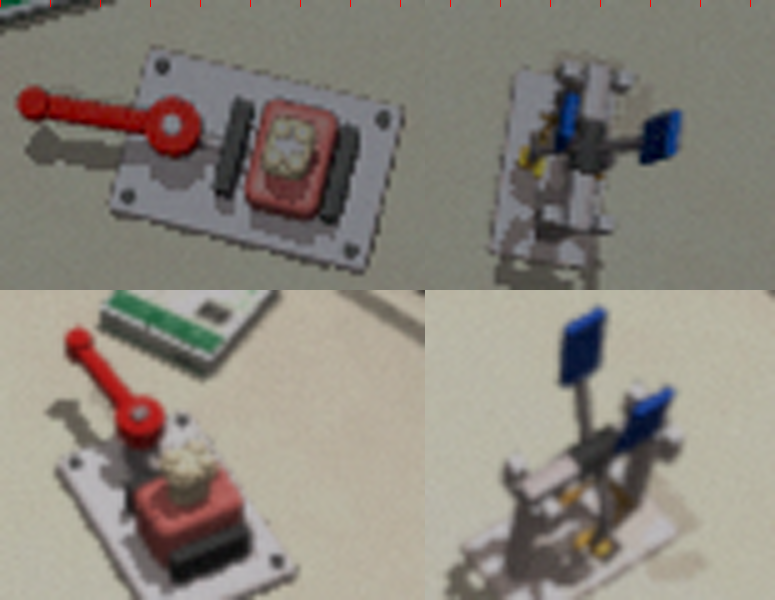

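```bash
cat > fit.py <<'E'
from h import *
from scipy.optimize import least_squares
O={"tL":("top",0,0,245,155),"tR":("top",425,0,385,170),"sL":("scene",0,290,275,160),"sR":("scene",425,290,345,235)}
def uv(k,x,y):
    n,a,b,x0,y0=O[k]; return n,((x-a+.5)/5-.5+x0,(y-b+.5)/5-.5+y0)
def fit(obs,g):
    P=np.array([o[3] for o in obs])/1000; M=[uv(*o[:3]) for o in obs]
    def r(q):
        c,s=np.cos(q[2]),np.sin(q[2]); X=P@np.array([[c,s,0],[-s,c,0],[0,0,1]])+[q[0],q[1],0]
        return np.concatenate([proj(m[0],x)[0]-m[1] for m,x in zip(M,X)])
    s=least_squares(r,g,loss="soft_l1"); print(s.x.round(4)); print(r(s.x).reshape(-1,2).round(1).tolist()); return s.x
st=[("tL",152,47,(45,90,12)),("tL",402,103,(45,-50,12)),("tL",365,270,(-45,-50,12)),("tL",112,212,(-45,90,12)),
("tL",291,148,(0,0,84)),("tL",172,125,(0,62,54)),("sL",60,465,(-45,90,12)),("sL",297,575,(45,-50,12)),("sL",140,414,(0,62,54)),("sL",189,460,(0,0,84))]
S=fit(st,[.6,.05,-.2])
fo=[("tR",517,66,(50,28,8)),("tR",492,250,(-50,28,8)),("tR",597,65,(42,0,100)),("tR",583,258,(-42,0,100)),("tR",683,110,(11,-28,181)),("tR",672,160,(-11,-28,181)),
("sR",680,527,(50,-28,8)),("sR",463,547,(-50,28,8)),("sR",565,322,(-11,27,181)),("sR",605,308,(11,27,181)),("sR",640,402,(-11,-27,181)),("sR",675,390,(11,-27,181))]
F=fit(fo,[.6,-.2,0])
print("knob",atz(*uv("tL",34,104),.057),atz(*uv("sL",78,342),.057))
E
python3 fit.py
```

```text
[ 0.5835  0.0669 -0.23  ]
[[-0.0, -0.3], [1.6, 0.5], [1.1, 0.2], [-0.3, -0.4], [0.5, -0.7], [0.9, 0.3], [-2.1, -1.6], [0.1, -1.9], [-0.7, 0.2], [-0.6, -1.2]]
[ 0.5438 -0.2151 -0.1472]
[[0.2, 0.3], [0.4, 0.8], [1.3, -0.6], [-0.1, -5.5], [1.6, -0.3], [2.6, -0.8], [-0.1, 0.2], [-1.4, -1.0], [-1.3, -0.1], [-1.5, -1.8], [-0.7, 1.8], [0.2, -0.7]]
knob [0.60843079 0.19971156 0.057     ] [0.60712518 0.19236212 0.057     ]
```

```bash
cat > plan.py <<'E'
import json
from h import *
from scipy.spatial.transform import Rotation as Ro
def rows(targets,claw):
    """targets: (x,y,z,yaw) TCP down; rows relative to present pose, per 5"""
    s=robot.observe(); p=np.array(s["tool_pos"]); R=Ro.from_euler("xyz",s["tool_rot"])
    while len(targets)%5: targets=targets+[targets[-1]]
    for i in range(0,len(targets),5):
        out=[]
        for x,y,z,w in targets[i:i+5]:
            G=Ro.from_euler("xyz",[np.pi,0,w]); d=R.inv().apply(np.array([x,y,z])-p); v=(R.inv()*G).as_rotvec()
            out.append([d.round(4).tolist(),v.round(3).tolist(),claw])
        print(json.dumps(out)); x,y,z,w=targets[i+4]; p=np.array([x,y,z]); R=Ro.from_euler("xyz",[np.pi,0,w])
S=[.5835,.0669,-.23]; H=np.array([.5976,.1273])
def lev(th,r,a,z):
    e=np.array([np.cos(th),np.sin(th)]); n=np.array([e[1],-e[0]]); q=H+r*e+a*n
    return (q[0],q[1],z,th+np.pi/2)
E
python3 - <<'E'
from plan import *
a=lev(1.43,.05,.03,.16)
s=robot.observe()["tool_pos"]
T=[tuple(s+(np.array(a[:3])-s)*k/13)+(a[3],) for k in range(1,14)]+[a]*2
rows(T,0.0)
E
```

```text
[[[-0.0447, -0.0167, 0.0051], [-0.001, -0.0, -0.08], 0.0], [[-0.0894, -0.0334, 0.0102], [-0.001, -0.0, -0.08], 0.0], [[-0.1341, -0.0501, 0.0153], [-0.001, -0.0, -0.08], 0.0], [[-0.1788, -0.0669, 0.0204], [-0.001, -0.0, -0.08], 0.0], [[-0.2235, -0.0836, 0.0255], [-0.001, -0.0, -0.08], 0.0]]
[[[-0.0432, -0.0202, 0.0051], [0.0, 0.0, 0.0], 0.0], [[-0.0865, -0.0405, 0.0102], [0.0, 0.0, 0.0], 0.0], [[-0.1297, -0.0607, 0.0153], [0.0, 0.0, 0.0], 0.0], [[-0.1729, -0.081, 0.0204], [0.0, 0.0, 0.0], 0.0], [[-0.2161, -0.1012, 0.0254], [0.0, 0.0, 0.0], 0.0]]
[[[-0.0432, -0.0202, 0.0051], [0.0, 0.0, 0.0], 0.0], [[-0.0865, -0.0405, 0.0102], [0.0, 0.0, 0.0], 0.0], [[-0.1297, -0.0607, 0.0153], [0.0, 0.0, 0.0], 0.0], [[-0.1297, -0.0607, 0.0153], [0.0, 0.0, 0.0], 0.0], [[-0.1297, -0.0607, 0.0153], [0.0, 0.0, 0.0], 0.0]]
```

Call:
arm_command([
  [[-0.045,-0.017,0.005],[0,0,-0.08],0.0],
  [[-0.09,-0.033,0.01],[0,0,-0.08],0.0],
  [[-0.134,-0.05,0.015],[0,0,-0.08],0.0],
  [[-0.179,-0.067,0.02],[0,0,-0.08],0.0],
  [[-0.224,-0.084,0.025],[0,0,-0.08],0.0],
], squeeze=20)

```text
time: 0.6
tool_pos: [0.3163, 0.3799, 0.2013]
tool_rot: [-3.141, -0.0, 3.001]
contact_force: [0.6, 0.8, -0.6]
opening: 0.0565
grip_force: 0.0
```

Call:
arm_command([
  [[-0.043,-0.02,0.005],[0,0,0],0.0],
  [[-0.086,-0.04,0.01],[0,0,0],0.0],
  [[-0.13,-0.061,0.015],[0,0,0],0.0],
  [[-0.173,-0.081,0.02],[0,0,0],0.0],
  [[-0.216,-0.101,0.025],[0,0,0],0.0],
])

```text
time: 1.1
tool_pos: [0.5161, 0.2495, 0.1762]
tool_rot: [-3.141, -0.001, 3.0]
contact_force: [-0.1, 0.3, 1.4]
opening: 0.0165
grip_force: 0.0
```

Call:
arm_command([
  [[-0.043,-0.02,0.005],[0,0,0],0.0],
  [[-0.086,-0.04,0.01],[0,0,0],0.0],
  [[-0.13,-0.061,0.015],[0,0,0],0.0],
  [[-0.13,-0.061,0.015],[0,0,0],0.0],
  [[-0.13,-0.061,0.015],[0,0,0],0.0],
])

```text
time: 1.6
tool_pos: [0.635, 0.1713, 0.1602]
tool_rot: [-3.141, -0.002, 2.999]
contact_force: [0.1, -0.8, 0.5]
opening: 0.0006
grip_force: 0.0
```

```bash
python3 - <<'E'
from plan import *
im=[robot.read_camera(n)[:,:,::-1] for n in ("top","scene")]
s=robot.observe();print(s["tool_pos"],s["tool_rot"],s["opening"])
p=s["tool_pos"]; print(proj("top",p),proj("scene",p))
cv2.imwrite("pics/c1.png",np.hstack([crop(im[0],215,130,130,100,3),crop(im[1],260,130,130,100,3)]))
a=[lev(1.43,.05,.03,z) for z in (.13,.1,.07,.05,.038)]
rows(a,0.0)
E
```

```text
[0.63412627 0.17291662 0.16145916] [ 3.14147836e+00 -1.18997848e-03  3.00132403e+00] 0.00040856014836259676
[[257.06717922 156.80023318]] [[300.32869572 143.17846694]]
[[[-0.0003, -0.0003, 0.0315], [0.0, -0.001, 0.001], 0.0], [[-0.0003, -0.0003, 0.0615], [0.0, -0.001, 0.001], 0.0], [[-0.0003, -0.0003, 0.0915], [0.0, -0.001, 0.001], 0.0], [[-0.0004, -0.0003, 0.1115], [0.0, -0.001, 0.001], 0.0], [[-0.0004, -0.0003, 0.1235], [0.0, -0.001, 0.001], 0.0]]
```

View pics/c1.png

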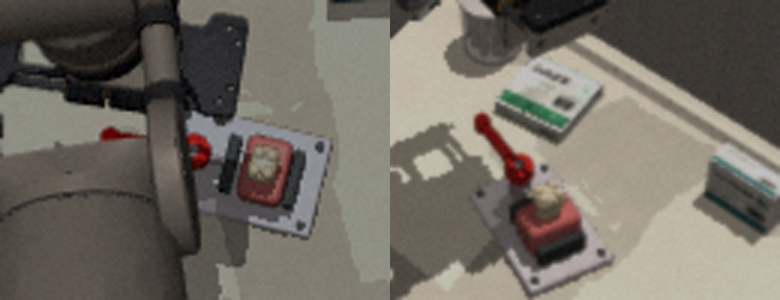

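```bash
python3 - <<'E'
from h import *
# canister: top rim centre / right edge / bottom edge, top view; base in scene
for z in (.0,.06,.1): print(z,[atz("top",u,z).round(3)[:2].tolist() for u in ((205,133),(222,137),(207,154))],[atz("scene",u,z).round(3)[:2].tolist() for u in ((293,128),(293,151),(303,147))])
E
```

```text
0.0 [[0.734, 0.336], [0.723, 0.289], [0.677, 0.328]] [[0.774, 0.387], [0.701, 0.297], [0.738, 0.29]]
0.06 [[0.718, 0.321], [0.708, 0.277], [0.663, 0.314]] [[0.731, 0.331], [0.663, 0.247], [0.698, 0.24]]
0.1 [[0.708, 0.312], [0.698, 0.269], [0.654, 0.305]] [[0.703, 0.294], [0.638, 0.214], [0.671, 0.207]]
```

The lever is untouched, still pointing at the knob near (110,133) in the top crop. The gripper is above its +x side and the canister is clear of it. Going down now.

Call:
arm_command([
  [[0,0,0.03],[0,0,0],0.0],
  [[0,0,0.06],[0,0,0],0.0],
  [[0,0,0.09],[0,0,0],0.0],
  [[0,0,0.112],[0,0,0],0.0],
  [[0,0,0.123],[0,0,0],0.0],
])

```text
time: 2.2
tool_pos: [0.6329, 0.1735, 0.0371]
tool_rot: [-3.141, -0.003, 3.003]
contact_force: [-0.5, -0.6, -0.6]
opening: 0.0005
grip_force: 0.0
```

```bash
python3 - <<'E'
from plan import *
s=robot.observe();print(s["tool_pos"],s["contact_force"])
T=[lev(1.43,.05,.022,.038)]+[lev(th,.05,.015,.038) for th in np.linspace(1.43,2.93,19)]
rows(T,0.0)
E
```

```text
[0.63290443 0.17350777 0.03711363] [-0.4963166  -0.63559947 -0.55421994]
[[[0.0065, -0.0007, -0.0009], [-0.001, -0.003, 0.002], 0.0], [[0.0135, -0.0007, -0.0008], [-0.001, -0.003, 0.002], 0.0], [[0.0177, 0.0004, -0.0008], [-0.001, -0.003, -0.081], 0.0], [[0.022, 0.0011, -0.0008], [-0.0, -0.003, -0.165], 0.0], [[0.0263, 0.0015, -0.0008], [-0.0, -0.003, -0.248], 0.0]]
[[[0.0042, 0.0011, 0.0], [0.0, 0.0, -0.083], 0.0], [[0.0085, 0.0018, 0.0], [-0.0, 0.0, -0.167], 0.0], [[0.0128, 0.0022, 0.0], [0.0, 0.0, -0.25], 0.0], [[0.0172, 0.0022, 0.0], [0.0, 0.0, -0.333], 0.0], [[0.0215, 0.0018, 0.0], [0.0, 0.0, -0.417], 0.0]]
[[[0.0042, 0.0011, 0.0], [0.0, 0.0, -0.083], 0.0], [[0.0085, 0.0018, 0.0], [0.0, 0.0, -0.167], 0.0], [[0.0128, 0.0022, 0.0], [0.0, 0.0, -0.25], 0.0], [[0.0172, 0.0022, 0.0], [0.0, 0.0, -0.333], 0.0], [[0.0215, 0.0018, 0.0], [-0.0, 0.0, -0.417], 0.0]]
[[[0.0042, 0.0011, 0.0], [-0.0, 0.0, -0.083], 0.0], [[0.0085, 0.0018, 0.0], [0.0, 0.0, -0.167], 0.0], [[0.0128, 0.0022, 0.0], [0.0, 0.0, -0.25], 0.0], [[0.0172, 0.0022, 0.0], [0.0, 0.0, -0.333], 0.0], [[0.0215, 0.0018, 0.0], [0.0, 0.0, -0.417], 0.0]]
```

Call:
arm_command([
  [[0.0065,-0.001,0],[0,0,0],0.0],
  [[0.0135,-0.001,0],[0,0,0],0.0],
  [[0.0175,0,0],[0,0,-0.083],0.0],
  [[0.022,0.001,0],[0,0,-0.167],0.0],
  [[0.0263,0.0015,0],[0,0,-0.25],0.0],
])

```text
time: 2.7
tool_pos: [0.6099, 0.178, 0.0409]
tool_rot: [3.141, 0.005, -3.029]
contact_force: [2.2, 0.4, -2.3]
opening: 0.0004
grip_force: 1.0
```

Call:
arm_command([
  [[0.0042,0.001,0],[0,0,-0.083],0.0],
  [[0.0085,0.002,0],[0,0,-0.167],0.0],
  [[0.013,0.002,0],[0,0,-0.25],0.0],
  [[0.017,0.002,0],[0,0,-0.333],0.0],
  [[0.0215,0.002,0],[0,0,-0.417],0.0],
])

```text
time: 3.2
tool_pos: [0.5884, 0.1781, 0.0411]
tool_rot: [-3.14, 0.005, -2.612]
contact_force: [2.9, 0.9, -1.5]
opening: 0.0007
grip_force: 1.2
```

Call:
arm_command([
  [[0.0042,0.001,0],[0,0,-0.083],0.0],
  [[0.0085,0.002,0],[0,0,-0.167],0.0],
  [[0.013,0.002,0],[0,0,-0.25],0.0],
  [[0.017,0.002,0],[0,0,-0.333],0.0],
  [[0.0215,0.002,0],[0,0,-0.417],0.0],
])

```text
time: 3.7
tool_pos: [0.5686, 0.1694, 0.0411]
tool_rot: [-3.139, 0.004, -2.195]
contact_force: [2.2, 3.0, -0.0]
opening: 0.0002
grip_force: 1.8
```

```bash
python3 - <<'E'
from plan import *
s=robot.observe();print(s["tool_pos"],s["tool_rot"],s["contact_force"])
print(lev(2.52,.05,.015,.038))
T=[lev(th,.05,.015,.038) for th in np.linspace(2.54,2.93,5)]
rows(T,0.0)
E
```

```text
[0.56864204 0.16944267 0.04105709] [-3.13916074  0.00434133 -2.19456614] [ 2.23706872  2.97049833 -0.01993282]
(np.float64(0.5656873578878667), np.float64(0.16861081303270245), 0.038, 4.090796326794896)
[[[0.0034, 0.0022, 0.003], [-0.002, 0.004, -0.022], 0.0], [[0.0084, 0.0033, 0.003], [-0.003, 0.004, -0.12], 0.0], [[0.0134, 0.0039, 0.003], [-0.003, 0.004, -0.217], 0.0], [[0.0185, 0.0041, 0.003], [-0.003, 0.004, -0.315], 0.0], [[0.0236, 0.0037, 0.0029], [-0.003, 0.004, -0.412], 0.0]]
```

Call:
arm_command([
  [[0.0034,0.002,0.003],[0,0,-0.022],0.0],
  [[0.0084,0.003,0.003],[0,0,-0.12],0.0],
  [[0.0134,0.004,0.003],[0,0,-0.217],0.0],
  [[0.0185,0.004,0.003],[0,0,-0.315],0.0],
  [[0.0236,0.004,0.003],[0,0,-0.412],0.0],
])

```text
time: 4.2
tool_pos: [0.5542, 0.1558, 0.0379]
tool_rot: [-3.133, 0.01, -1.786]
contact_force: [12.1, 35.8, -5.4]
opening: 0.0003
grip_force: 19.0
```

Call:
arm_command([
  [[0.002,0,0],[0,0,-0.02],0.0],
  [[0.004,0,0],[0,0,-0.02],0.0],
  [[0.006,0,0],[0,0,-0.02],0.0],
  [[0.006,0,0],[0,0,-0.02],0.0],
  [[0.006,0,0],[0,0,-0.02],0.0],
])

```text
time: 4.7
tool_pos: [0.5541, 0.1557, 0.0382]
tool_rot: [-3.131, 0.018, -1.77]
contact_force: [12.3, 46.8, -7.9]
opening: 0.0004
grip_force: 23.6
```

Call:
arm_command([
  [[-0.01,0,0],[0,0,0],0.0],
  [[-0.025,0,0],[0,0,0],0.0],
  [[-0.025,0,-0.04],[0,0,0],0.0],
  [[-0.025,0,-0.09],[0,0,0],0.0],
  [[-0.025,0,-0.14],[0,0,0],0.0],
])

```text
time: 5.2
tool_pos: [0.5535, 0.1699, 0.1773]
tool_rot: [3.14, -0.001, -1.767]
contact_force: [0.7, 0.7, 0.8]
opening: 0.0007
grip_force: 0.0
```

```bash
python3 - <<'E'
from plan import *
s=robot.observe();print(s["tool_pos"],s["tool_rot"],s["contact_force"],s["qpos"])
p=s["tool_pos"]; a=np.array([.544,-.215,.235]); w0=s["tool_rot"][2]+2*np.pi
T=[tuple(p+(a-p)*min(k/10,1)*[1,1,1]) + (max(w0-.14*k,2.995),) for k in range(1,16)]
rows(T,0.09)
E
```

```text
[0.55354197 0.1699154  0.17729062] [ 3.14018685e+00 -1.01754731e-03 -1.76744783e+00] [0.74153055 0.69659725 0.83543125] [ 1.65751311e-01  4.82649304e-01  1.44420381e+00 -4.83082431e-04
  1.21641482e+00 -2.77902111e+00]
[[[0.0379, -0.0066, -0.0057], [0.001, -0.001, 0.14], 0.09], [[0.0759, -0.0132, -0.0115], [0.001, -0.001, 0.28], 0.09], [[0.1138, -0.0197, -0.0172], [0.001, -0.001, 0.42], 0.09], [[0.1518, -0.0263, -0.023], [0.001, -0.001, 0.56], 0.09], [[0.1897, -0.0329, -0.0287], [0.001, -0.001, 0.7], 0.09]]
[[[0.0248, -0.0295, -0.0058], [0.0, -0.0, 0.14], 0.09], [[0.0495, -0.059, -0.0115], [0.0, -0.0, 0.28], 0.09], [[0.0743, -0.0884, -0.0173], [0.0, -0.0, 0.42], 0.09], [[0.0991, -0.1179, -0.0231], [-0.0, -0.0, 0.56], 0.09], [[0.1239, -0.1474, -0.0289], [0.0, -0.0, 0.7], 0.09]]
[[[0.0, 0.0, 0.0], [0.0, -0.0, 0.121], 0.09], [[0.0, 0.0, 0.0], [0.0, -0.0, 0.121], 0.09], [[0.0, 0.0, 0.0], [0.0, -0.0, 0.121], 0.09], [[0.0, 0.0, 0.0], [0.0, -0.0, 0.121], 0.09], [[0.0, 0.0, 0.0], [0.0, -0.0, 0.121], 0.09]]
```

Call:
arm_command([
  [[0.038,-0.007,-0.006],[0,0,0.14],0.09],
  [[0.076,-0.013,-0.011],[0,0,0.28],0.09],
  [[0.114,-0.02,-0.017],[0,0,0.42],0.09],
  [[0.152,-0.026,-0.023],[0,0,0.56],0.09],
  [[0.19,-0.033,-0.029],[0,0,0.7],0.09],
])

```text
time: 5.7
tool_pos: [0.5491, -0.0243, 0.2054]
tool_rot: [-3.141, -0.0, -2.473]
contact_force: [-0.0, 0.8, -0.3]
opening: 0.0361
grip_force: 0.0
```

Call:
arm_command([
  [[0.025,-0.029,-0.006],[0,0,0.14],0.09],
  [[0.05,-0.059,-0.012],[0,0,0.28],0.09],
  [[0.074,-0.088,-0.017],[0,0,0.42],0.09],
  [[0.099,-0.118,-0.023],[0,0,0.56],0.09],
  [[0.124,-0.147,-0.029],[0,0,0.7],0.09],
])

```text
time: 6.2
tool_pos: [0.5443, -0.2166, 0.2343]
tool_rot: [-3.141, -0.0, 3.109]
contact_force: [0.7, -0.1, -1.1]
opening: 0.0756
grip_force: 0.0
```

Call:
arm_command([
  [[0,0,0],[0,0,0.121],0.09],
  [[0,0,0],[0,0,0.121],0.09],
  [[0,0,0],[0,0,0.121],0.09],
  [[0,0,0],[0,0,0.121],0.09],
  [[0,0,0],[0,0,0.121],0.09],
])

```text
time: 6.7
tool_pos: [0.545, -0.2142, 0.2338]
tool_rot: [3.142, -0.0, 2.998]
contact_force: [0.9, -0.1, 0.4]
opening: 0.0898
grip_force: 0.0
```

```bash
python3 - <<'E'
from plan import *
im=[robot.read_camera(n)[:,:,::-1] for n in ("top","scene")]
cv2.imwrite("pics/top2.png",im[0]);cv2.imwrite("pics/scene2.png",im[1])
s=robot.observe();print(s["tool_pos"],s["tool_rot"],s["opening"])
d={"+":[.0,.09],"-":[]}
cv2.imwrite("pics/c2.png",np.vstack([np.hstack([crop(im[0],250,150,80,60,5),crop(im[1],275,160,80,60,5)]),np.hstack([crop(im[0],380,165,80,60,5),crop(im[1],340,220,80,60,5)])]))
E
```

```text
[ 0.54506042 -0.21444425  0.23374284] [ 3.14153067e+00 -5.20433844e-05  2.99747649e+00] 0.09032967556694754
```

View pics/c2.png

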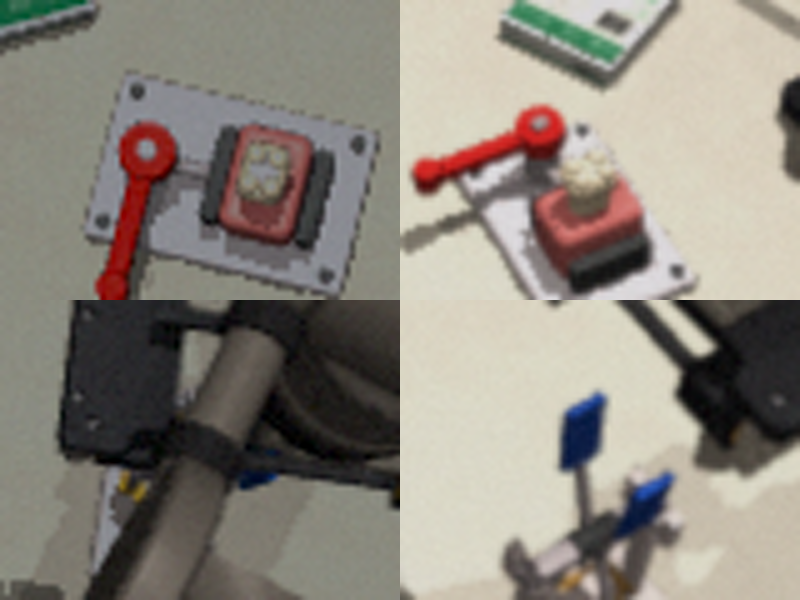

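```bash
python3 - <<'E'
from plan import *
s=robot.observe(); R=Ro.from_euler("xyz",s["tool_rot"]).as_matrix(); p=s["tool_pos"]
def c(n,X):
    u=proj(n,X)[0]; o=(340,220,400,300) if n=="scene" else (380,165,0,300)
    return ((u-o[:2])*5+o[2:]).round()
for y in (-.055,-.046,0,.046,.055): print(y,c("scene",p+R@[0,y,0]),c("top",p+R@[0,y,0]))
F=[.5438,-.2151,-.1472]
q=np.array([[np.cos(F[2]),-np.sin(F[2])],[np.sin(F[2]),np.cos(F[2])]])
for l in [(11,27,181),(-11,27,181),(11,-27,181),(-11,-27,181),(-11,-24.5,137),(-11,24.5,137),(42,0,100),(-42,0,100),(-42,0,90)]:
    l=np.array(l)/1000; X=np.r_[q@l[:2]+F[:2],l[2]]; print(l,c("scene",X),c("top",X))
E
```

```text
-0.055 [721. 462.] [374. 445.]
-0.046 [706. 446.] [353. 442.]
0 [633. 366.] [250. 427.]
0.046 [564. 291.] [146. 412.]
0.055 [551. 277.] [126. 409.]
[0.011 0.027 0.181] [596. 382.] [171. 414.]
[-0.011  0.027  0.181] [557. 405.] [165. 461.]
[ 0.011 -0.027  0.181] [674. 470.] [287. 431.]
[-0.011 -0.027  0.181] [634. 494.] [281. 479.]
[-0.011  -0.0245  0.137 ] [616. 540.] [254. 489.]
[-0.011   0.0245  0.137 ] [549. 461.] [153. 474.]
[0.042 0.    0.1  ] [659. 486.] [201. 385.]
[-0.042  0.     0.1  ] [519. 572.] [180. 553.]
[-0.042  0.     0.09 ] [517. 583.] [176. 555.]
```

```bash
python3 - <<'E'
import fit
from fit import *
O["s2"]=("scene",400,300,340,220)
o=[("tR",517,66,(50,28,8)),("tR",492,250,(-50,28,8)),("tR",683,110,(11,-28.5,181)),("tR",672,160,(-11,-28.5,181)),
("sR",680,527,(50,-28,8)),("s2",605,393,(11,22.5,181)),("s2",567,405,(-11,22.5,181)),("s2",560,466,(-11,19.5,137)),("s2",672,475,(11,-28.5,181)),("s2",640,487,(-11,-28.5,181)),("s2",620,533,(-11,-25.5,137))]
fit.fit(o,[.544,-.215,-.15]); fit.fit(o[5:],[.544,-.215,-.15])
E
```

```text
[ 0.5835  0.0669 -0.23  ]
[[-0.0, -0.3], [1.6, 0.5], [1.1, 0.2], [-0.3, -0.4], [0.5, -0.7], [0.9, 0.3], [-2.1, -1.6], [0.1, -1.9], [-0.7, 0.2], [-0.6, -1.2]]
[ 0.5438 -0.2151 -0.1472]
[[0.2, 0.3], [0.4, 0.8], [1.3, -0.6], [-0.1, -5.5], [1.6, -0.3], [2.6, -0.8], [-0.1, 0.2], [-1.4, -1.0], [-1.3, -0.1], [-1.5, -1.8], [-0.7, 1.8], [0.2, -0.7]]
knob [0.60843079 0.19971156 0.057     ] [0.60712518 0.19236212 0.057     ]Traceback (most recent call last):
  File "<stdin>", line 6, in <module>
AttributeError: 'function' object has no attribute 'fit'
```

```bash
python3 - <<'E' | tail -4
from fit import *
O["s2"]=("scene",400,300,340,220)
o=[("tR",517,66,(50,28,8)),("tR",492,250,(-50,28,8)),("tR",683,110,(11,-28.5,181)),("tR",672,160,(-11,-28.5,181)),
("sR",680,527,(50,-28,8)),("s2",605,393,(11,22.5,181)),("s2",567,405,(-11,22.5,181)),("s2",560,466,(-11,19.5,137)),("s2",672,475,(11,-28.5,181)),("s2",640,487,(-11,-28.5,181)),("s2",620,533,(-11,-25.5,137))]
fit(o,[.544,-.215,-.15]); fit(o[5:],[.544,-.215,-.15])
E
```

```text
[ 0.5452 -0.2131 -0.178 ]
[[0.0, -0.4], [-0.9, -0.1], [1.0, -0.4], [1.8, -1.1], [-0.1, -0.0], [-0.1, -1.4], [-0.5, 0.6], [-0.6, -0.2], [0.8, -0.8], [-0.9, 1.4], [-0.7, 1.2]]
[ 0.5463 -0.2133 -0.1732]
[[0.2, -1.6], [-0.1, 0.4], [-0.2, -0.4], [1.2, -1.1], [-0.5, 1.1], [-0.2, 1.0]]
```

The lever is locked, lying along the plate's +y edge with its knob at (112,287) in the crop. The forceps are at about (0.5455, -0.2135) with yaw -0.175. Descending onto the handles.

Call:
arm_command([
  [[0,0.001,0.02],[0,0,0.03],0.09],
  [[0,0.001,0.04],[0,0,0.03],0.09],
  [[0,0.001,0.06],[0,0,0.03],0.09],
  [[0,0.001,0.08],[0,0,0.03],0.09],
  [[0,0.001,0.092],[0,0,0.03],0.09],
])

```text
time: 7.3
tool_pos: [0.5446, -0.2135, 0.1402]
tool_rot: [3.141, -0.002, 2.967]
contact_force: [0.4, 0.0, -0.4]
opening: 0.0901
grip_force: 0.0
```

Call:
arm_command([
  [[0,0,0],[0,0,0],0.075],
  [[0,0,0],[0,0,0],0.06],
  [[0,0,0],[0,0,0],0.05],
  [[0,0,0],[0,0,0],0.04],
  [[0,0,0],[0,0,0],0.02],
], squeeze=25)

```text
time: 7.8
tool_pos: [0.5454, -0.2143, 0.1424]
tool_rot: [-3.141, 0.001, 2.966]
contact_force: [-0.6, 0.2, 2.6]
opening: 0.0546
grip_force: 2.3
```

Call:
arm_command([
  [[0,0,0],[0,0,0],0.02],
  [[0,0,0],[0,0,0],0.02],
  [[0,0,0],[0,0,0],0.02],
  [[0,0,0],[0,0,0],0.02],
  [[0,0,0],[0,0,0],0.02],
])

```text
time: 8.3
tool_pos: [0.5457, -0.2148, 0.1432]
tool_rot: [-3.14, 0.003, 2.966]
contact_force: [-1.2, -0.6, 7.8]
opening: 0.0369
grip_force: 25.0
```

Call:
arm_command([
  [[0,0,-0.01],[0,0,0],0.02],
  [[0,0,-0.03],[0,0,0],0.02],
  [[0,0,-0.055],[0,0,0],0.02],
  [[0,0,-0.085],[0,0,0],0.02],
  [[0,0,-0.115],[0,0,0],0.02],
])

```text
time: 8.8
tool_pos: [0.5447, -0.2138, 0.2577]
tool_rot: [3.141, -0.001, 2.966]
contact_force: [0.6, -0.2, -1.0]
opening: 0.0368
grip_force: 25.0
```

```bash
python3 - <<'E'
from plan import *
robot.read_camera("scene")
im=[robot.read_camera(n)[:,:,::-1] for n in ("top","scene")]
s=robot.observe();print(s)
cv2.imwrite("pics/c3.png",np.hstack([crop(im[0],370,140,90,110,4),crop(im[1],330,190,90,110,4)]))
E
```

```text
{'time': 8.95, 'qpos': array([-5.04999868e-01,  4.33378841e-01,  1.29559326e+00,  2.29897536e-04,
        1.40880814e+00, -1.90012921e+00]), 'qvel': array([-0.00087351,  0.04021267,  0.07007344, -0.00266608, -0.02159498,
       -0.00032094]), 'joint_efforts': array([ 3.21698561e-02, -5.22633791e+01, -2.80087584e+01, -6.45673508e-02,
        2.95162015e-01, -4.80766648e-04]), 'tool_pos': array([ 0.54575667, -0.21432171,  0.25851119]), 'tool_rot': array([-3.1405745 ,  0.00368095,  2.9658909 ]), 'contact_force': array([ 0.31141734,  0.36865218, -1.83054706]), 'torque': array([-0.01973764,  0.03347827, -0.00956684]), 'grip_force': 24.96519237756729, 'opening': 0.03689931426258296}
```

View pics/c3.png

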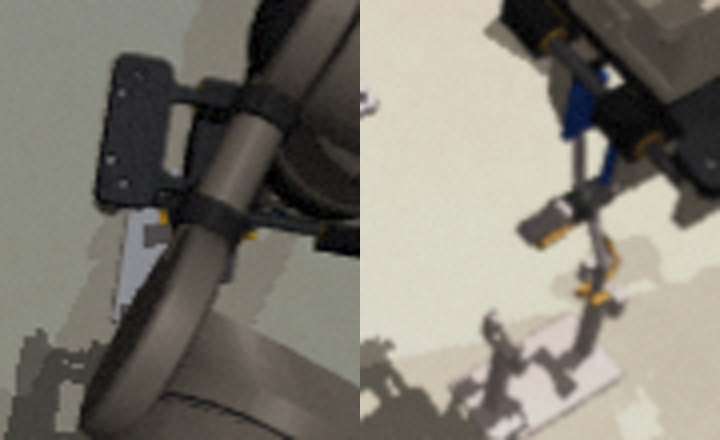

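```bash
python3 - <<'E'
from plan import *
s=robot.observe(); p=s["tool_pos"]; R=Ro.from_euler("xyz",s["tool_rot"])*Ro.from_euler("x",np.pi) # forceps-like axes
R=R*Ro.from_euler("z",np.pi); print(R.as_euler("xyz"))
for h in (.045,.048,.051):
  for n,l in dict(barend_top=(-42,6,5),barend_bot=(-42,-6,-5),clampC=(0,0,-65),jawL_end=(-10,15.5,-65),jawR_end=(-10,-15.5,-65),bow=(21,0,-55)).items():
    X=p+[0,0,-h]+R.apply(np.array(l)/1000); u=proj("scene",X)[0]; print(h,n,((u-(330,190))*4+(360,0)).round())
E
```

```text
[-0.00101816 -0.00368095 -0.17570176]
0.045 barend_top [512. 216.]
0.045 barend_bot [523. 243.]
0.045 clampC [565. 257.]
0.045 jawL_end [535. 245.]
0.045 jawR_end [568. 286.]
0.045 bow [598. 231.]
0.048 barend_top [511. 219.]
0.048 barend_bot [523. 246.]
0.048 clampC [565. 260.]
0.048 jawL_end [534. 248.]
0.048 jawR_end [567. 289.]
0.048 bow [597. 234.]
0.051 barend_top [510. 222.]
0.051 barend_bot [522. 249.]
0.051 clampC [564. 263.]
0.051 jawL_end [533. 251.]
0.051 jawR_end [566. 291.]
0.051 bow [596. 237.]
```

```bash
python3 - <<'E'
from plan import *
im=robot.read_camera("scene")[:,:,::-1]
cv2.imwrite("pics/scene3.png",im)
cv2.imwrite("pics/c4.png",crop(im,365,215,50,70,8))
E
```

```text
(no output)
```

View pics/c4.png

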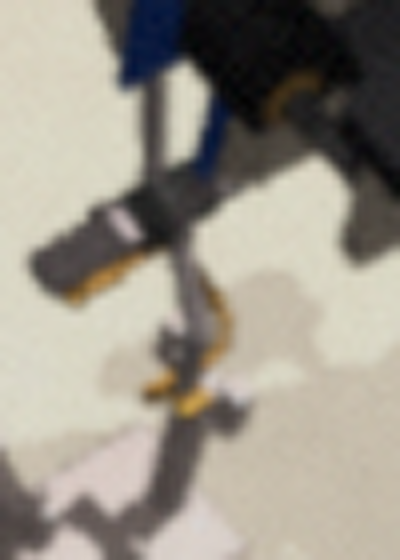

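```bash
python3 - <<'E'
from plan import *
s=robot.observe(); p=s["tool_pos"]; w0=s["tool_rot"][2]; a=np.array([.5835,.0669,.25])
f=lambda t:t*t*(3-2*t)
rows([tuple(p+(a-p)*f(k/13))+(w0+(2.9116-w0)*f(k/13),) for k in range(1,14)],.02)
E
```

```text
[[[0.0002, 0.0048, 0.0001], [0.0, 0.0, 0.001], 0.02], [[0.0007, 0.018, 0.0004], [0.0, 0.0, 0.003], 0.02], [[0.0015, 0.0383, 0.0009], [0.0, 0.0, 0.007], 0.02], [[0.0025, 0.0639, 0.0015], [0.0, 0.0, 0.012], 0.02], [[0.0037, 0.0935, 0.0022], [0.0, 0.0, 0.018], 0.02]]
[[[0.0018, 0.0318, 0.0007], [0.0, -0.0, 0.006], 0.02], [[0.0037, 0.0644, 0.0015], [0.0, -0.0, 0.012], 0.02], [[0.0055, 0.0962, 0.0022], [0.0, -0.0, 0.018], 0.02], [[0.0072, 0.1257, 0.0029], [0.0, -0.0, 0.024], 0.02], [[0.0087, 0.1513, 0.0035], [0.0, -0.0, 0.029], 0.02]]
[[[0.0017, 0.0202, 0.0005], [0.0, -0.0, 0.004], 0.02], [[0.0029, 0.0334, 0.0008], [-0.0, -0.0, 0.006], 0.02], [[0.0033, 0.0382, 0.0009], [-0.0, -0.0, 0.007], 0.02], [[0.0033, 0.0382, 0.0009], [-0.0, -0.0, 0.007], 0.02], [[0.0033, 0.0382, 0.0009], [-0.0, -0.0, 0.007], 0.02]]
```

Call:
arm_command([
  [[0,0.005,0],[0,0,0],0.02],
  [[0.001,0.018,0],[0,0,0.003],0.02],
  [[0.0015,0.038,0.001],[0,0,0.007],0.02],
  [[0.0025,0.064,0.0015],[0,0,0.012],0.02],
  [[0.0037,0.0935,0.002],[0,0,0.018],0.02],
])

```text
time: 9.5
tool_pos: [0.5574, -0.1197, 0.2534]
tool_rot: [3.141, -0.002, 2.947]
contact_force: [1.5, -0.2, -2.0]
opening: 0.0364
grip_force: 25.0
```

Call:
arm_command([
  [[0.002,0.032,0.001],[0,0,0.006],0.02],
  [[0.0037,0.064,0.0015],[0,0,0.012],0.02],
  [[0.0055,0.096,0.002],[0,0,0.018],0.02],
  [[0.007,0.126,0.003],[0,0,0.024],0.02],
  [[0.0087,0.151,0.0035],[0,0,0.029],0.02],
])

```text
time: 10.0
tool_pos: [0.5776, 0.0313, 0.25]
tool_rot: [3.141, -0.002, 2.92]
contact_force: [0.9, 0.6, -2.9]
opening: 0.0368
grip_force: 25.0
```

Call:
arm_command([
  [[0.0017,0.02,0.0005],[0,0,0.004],0.02],
  [[0.003,0.0335,0.001],[0,0,0.006],0.02],
  [[0.0033,0.038,0.001],[0,0,0.007],0.02],
  [[0.0033,0.038,0.001],[0,0,0.007],0.02],
  [[0.0033,0.038,0.001],[0,0,0.007],0.02],
])

```text
time: 10.5
tool_pos: [0.5834, 0.0656, 0.25]
tool_rot: [-3.141, -0.0, 2.911]
contact_force: [-0.1, -0.3, -0.7]
opening: 0.0368
grip_force: 25.0
```

```bash
python3 - <<'E'
from plan import *
robot.read_camera("scene");robot.read_camera("scene")
im=[robot.read_camera(n)[:,:,::-1] for n in ("top","scene")]
cv2.imwrite("pics/top5.png",im[0]);cv2.imwrite("pics/scene5.png",im[1])
s=robot.observe(); p=s["tool_pos"]; print(p,s["tool_rot"],s["opening"],s["contact_force"])
R=Ro.from_euler("xyz",s["tool_rot"])*Ro.from_euler("x",np.pi)*Ro.from_euler("z",np.pi)
for n,l in dict(barend_tt=(-42,6,5),barend_bot=(-42,-6,-5),bart=(-42,-6,5),clampC=(0,0,-65),jawL_end=(-10,15.5,-65),jawR_end=(-10,-15.5,-65),jawRr=(10,-15.5,-65),bow=(21,0,-55)).items():
    X=p+[0,0,-.048]+R.apply(np.array(l)/1000); print(n,((proj("scene",X)[0]-(280,140)+.5)*8).round(),((proj("top",X)[0]-(270,150)+.5)*5).round())
cv2.imwrite("pics/c5.png",np.hstack([crop(im[1],280,140,50,75,8),crop(im[0],270,150,80,120,5)]))
E
```

```text
[0.58356651 0.06544408 0.25028319] [3.14153668e+00 1.10429519e-04 2.91056578e+00] 0.036655621146980434 [ 0.14131941 -1.69078134 -1.95936354]
barend_tt [130. 204.] [128. 214.]
barend_bot [149. 251.] [155. 223.]
bart [147. 229.] [154. 220.]
clampC [261. 321.] [168. 152.]
jawL_end [212. 301.] [132. 165.]
jawR_end [256. 363.] [195. 180.]
jawRr [310. 341.] [205. 139.]
bow [317. 278.] [178. 106.]
```

View pics/c5.png

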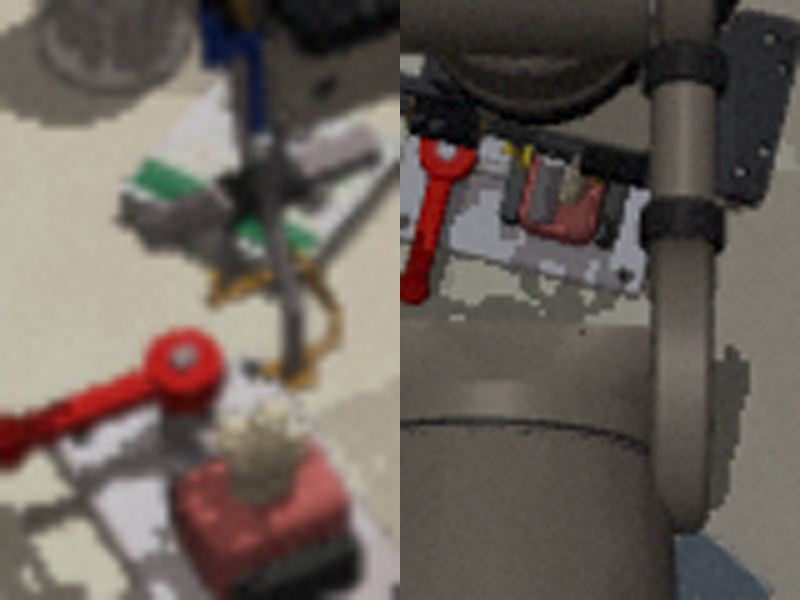

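Call:
arm_command([
  [[0,0.001,0.008],[0,0,0],0.02],
  [[0,0.001,0.018],[0,0,0],0.02],
  [[0,0.001,0.028],[0,0,0],0.02],
  [[0,0.001,0.038],[0,0,0],0.02],
  [[0,0.001,0.044],[0,0,0],0.02],
])

```text
time: 11.2
tool_pos: [0.5832, 0.0672, 0.2045]
tool_rot: [-3.141, -0.002, 2.912]
contact_force: [-0.3, -0.1, -2.2]
opening: 0.0366
grip_force: 25.0
```

```bash
python3 - <<'E'
from plan import *
robot.read_camera("scene");robot.read_camera("scene")
im=[robot.read_camera(n)[:,:,::-1] for n in ("top","scene")]
cv2.imwrite("pics/top6.png",im[0]);cv2.imwrite("pics/scene6.png",im[1])
s=robot.observe(); p=s["tool_pos"]; print(p,s["tool_rot"],s["opening"],s["contact_force"])
R=Ro.from_euler("xyz",s["tool_rot"])*Ro.from_euler("x",np.pi)*Ro.from_euler("z",np.pi)
for n,l in dict(jawL_end=(-10,15.5,-65),jawLr=(10,15.5,-65),jawR_end=(-10,-15.5,-65),jawRr=(10,-15.5,-65),bow=(21,0,-55)).items():
    X=p+[0,0,-.048]+R.apply(np.array(l)/1000); print(n,((proj("scene",X)[0]-(285,165)+.5)*10).round(),((proj("top",X)[0]-(285,160)+.5)*8).round())
Q=Ro.from_euler("z",-.23)
for l in [(-15,-12,82),(15,-12,82),(15,12,82),(-15,12,82),(-28,-20,52),(28,-20,52),(-28,20,52),(0,0,86)]:
    X=np.array([.5835,.0669,0])+Q.apply(np.array(l)/1000); print(l,((proj("scene",X)[0]-(285,165)+.5)*10).round(),((proj("top",X)[0]-(285,160)+.5)*8).round())
cv2.imwrite("pics/c6.png",np.hstack([crop(im[1],285,165,48,58,10),np.pad(crop(im[0],285,160,40,50,8),((0,180),(0,0),(0,0)))]))
E
```

```text
[0.58390964 0.06725693 0.20626405] [3.14148739e+00 1.55644002e-04 2.91185646e+00] 0.036532034021493215 [ 0.41283243 -0.26105402 -2.05699691]
jawL_end [215. 230.] [ 91. 206.]
jawLr [279. 204.] [107. 143.]
jawR_end [267. 307.] [189. 229.]
jawRr [333. 280.] [205. 166.]
bow [341. 204.] [163. 115.]
(-15, -12, 82) [245. 333.] [177. 248.]
(15, -12, 82) [342. 293.] [199. 155.]
(15, 12, 82) [301. 235.] [124. 138.]
(-15, 12, 82) [205. 274.] [101. 231.]
(-28, -20, 52) [218. 439.] [194. 307.]
(28, -20, 52) [395. 364.] [235. 138.]
(-28, 20, 52) [153. 340.] [ 71. 279.]
(0, 0, 86) [273. 274.] [150. 191.]
```

View pics/c6.png

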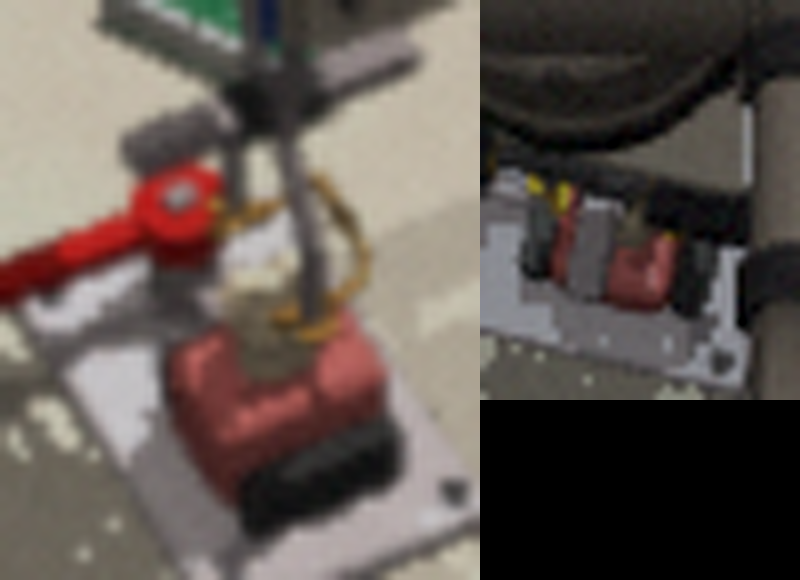

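The jaws straddle the crown: in the scene crop their ends are at (217,222) and (272,318), against the predicted (215,230) and (267,307). The gum block also matches its prediction, so I'll lower the clamp slowly.

Call:
arm_command([
  [[0,0,0.003],[0,0,0],0.02],
  [[0,0,0.006],[0,0,0],0.02],
  [[0,0,0.009],[0,0,0],0.02],
  [[0,0,0.011],[0,0,0],0.02],
  [[0,0,0.012],[0,0,0],0.02],
])

```text
time: 11.9
tool_pos: [0.5837, 0.0672, 0.1939]
tool_rot: [3.142, -0.0, 2.912]
contact_force: [0.3, 0.2, -2.5]
opening: 0.0366
grip_force: 25.0
```

Call:
arm_command([
  [[0,0,0.002],[0,0,0],0.02],
  [[0,0,0.004],[0,0,0],0.02],
  [[0,0,0.006],[0,0,0],0.02],
  [[0,0,0.008],[0,0,0],0.02],
  [[0,0,0.009],[0,0,0],0.02],
])

```text
time: 12.4
tool_pos: [0.5837, 0.0673, 0.1849]
tool_rot: [3.142, -0.0, 2.912]
contact_force: [0.1, -0.6, -3.1]
opening: 0.0371
grip_force: 25.0
```

No contact so far. The last 12 mm next.

Call:
arm_command([
  [[0,0,0.002],[0,0,0],0.02],
  [[0,0,0.004],[0,0,0],0.02],
  [[0,0,0.005],[0,0,0],0.02],
  [[0,0,0.006],[0,0,0],0.02],
  [[0,0,0.006],[0,0,0],0.02],
])

```text
time: 12.9
tool_pos: [0.5837, 0.0672, 0.1791]
tool_rot: [3.142, -0.0, 2.912]
contact_force: [-0.3, -0.8, -1.3]
opening: 0.0369
grip_force: 25.0
```

Call:
arm_command([
  [[0,0,0.002],[0,0,0],0.02],
  [[0,0,0.004],[0,0,0],0.02],
  [[0,0,0.005],[0,0,0],0.02],
  [[0,0,0.006],[0,0,0],0.02],
  [[0,0,0.006],[0,0,0],0.02],
])

```text
time: 13.4
tool_pos: [0.5837, 0.0673, 0.173]
tool_rot: [3.142, -0.0, 2.912]
contact_force: [-0.3, -0.2, -2.0]
opening: 0.0373
grip_force: 25.0
```

```bash
python3 - <<'E'
from plan import *
for i in range(4): 
    im=robot.read_camera("scene")[:,:,::-1]; s=robot.observe(); print(s["tool_pos"],s["contact_force"],s["torque"],s["opening"])
t=robot.read_camera("top")[:,:,::-1]
p=s["tool_pos"]
R=Ro.from_euler("xyz",s["tool_rot"])*Ro.from_euler("x",np.pi)*Ro.from_euler("z",np.pi)
for n,l in dict(jawR_end=(-10,-15.5,-66.5),jawRr=(10,-15.5,-66.5),barL=(-42,6,5),barR=(42,-6,-5)).items():
    X=p+[0,0,-.048]+R.apply(np.array(l)/1000); print(n,((proj("scene",X)[0]-(285,165)+.5)*10).round())
cv2.imwrite("pics/c7.png",np.hstack([crop(im,285,165,48,58,10),np.pad(crop(t,285,160,40,50,8),((0,180),(0,0),(0,0)))]))
E
```

```text
[0.58375307 0.06723364 0.17315545] [-1.12071015  0.11920926 -1.92708632] [ 0.00169571 -0.02139112  0.00259582] 0.03672001717746976
[0.58380788 0.06722332 0.17324689] [-0.10177115  0.10671092 -1.51751131] [ 0.03260383  0.00567351 -0.04388865] 0.036715064622102264
[0.58381235 0.06723352 0.17326342] [ 0.27813467  0.13707961 -2.63606034] [-0.03194333 -0.01606097 -0.02028428] 0.036712011695891895
[0.58382431 0.06723899 0.17328814] [-0.34675162  0.69361813 -1.94368019] [ 0.00781392 -0.01851248  0.00091914] 0.036730133857732494
jawR_end [268. 387.]
jawRr [332. 360.]
barL [120. 206.]
barR [421. 149.]
```

View pics/c7.png

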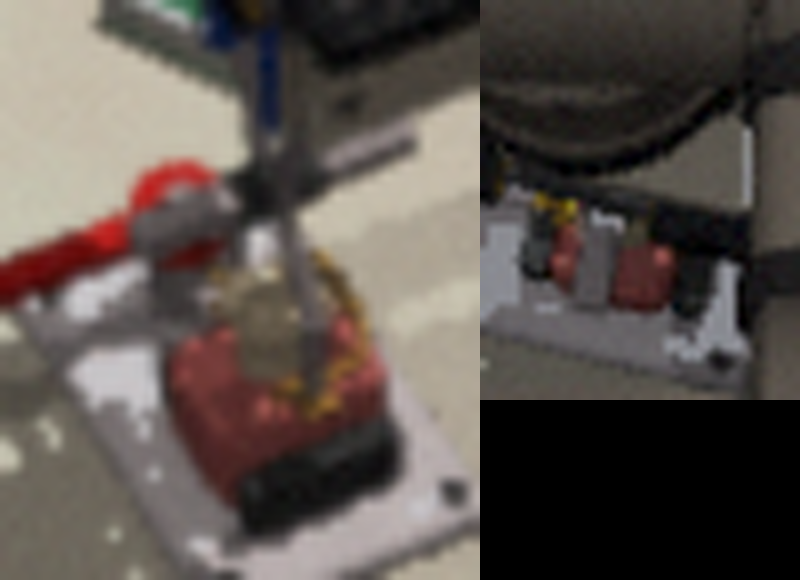

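The clamp hangs round the neck. The jaw end is near (277,385) against the predicted (268,387), and the only load is the forceps' weight of about 2 N. Handing in.

```bash
python3 -c "
from cell import robot
print(robot.hand_in())"
```

```text
the job is handed in; nothing more can be done
None
```

I handed the job in at about 13.7 s; no verdict came back. The lever is at its locked stop, and the arm holds the forceps fully squeezed with the spread clamp round the tooth's neck. The last camera view put the clamp within about 2 mm of where it should be, and the only force was the forceps' own weight (about 2 N).

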